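# Lock the index wheel by feel

## Robot

A 6-joint arm with a two-finger parallel gripper is mounted at the origin on a cart in front of the work surface, level with it; the furniture and walls round the work are solid. World frame = base frame: x ahead of the robot, y to its left, z up, the work surface at z = 0. Lengths are in m, angles in rad, forces in N, time in s.
With the tool pointing down it reaches from about 0.425 to 0.95 m from the base axis. Payload 3.5 kg.
Tool frame: the origin (TCP) lies at the very end of the fingers, on their centre line; the grasp point (between the pads) lies ctrl.tcp_to_grasp behind it (ctrl.tcp_to_grasp is the distance from the TCP to the grasp point, in m); z points along the fingers, y is the line along which they close (so a half turn about z gives the same grasp; the last joint's range is limited). The gripper opens to 85 mm and grips with 20 to 120 N. Pads are 22 mm wide; open, the fingers measure 114 mm over their backs; the gripper's body (76 mm by 85 mm) begins 54 mm behind the grasp point. The pads swing forward as they close: fully open they stand 13 mm farther back than shut.
Start: joints at [-1.297, 0.286, 1.577, -0, 1.279, -0.15], TCP at [0.278, -0.615, 0.231] pointing down, gripper open.
Joint ranges: [-2.77, 2.77], [-0.9, 2.22], [0.21, 2.48], [-1.53, 4.67], [0.24, 2.81], [-2.84, 2.84]. Speed limits (rad/s): [2.79, 2.79, 3.14, 3.14, 3.14, 3.14].

## Interface

Orientations are given as a unit quaternion [x, y, z, w].
In Python, from plant import ctrl gives the robot as it stands.
- The arm moves only by the shell command python3 -m inch 'ROWS' [FORCE]. ROWS is JSON, a list of rows, each an object with "slide": the shift along the tool's x, y, z in cm, a list of three; "turn": the turn about the tool's z in rad; "grip": the finger opening in cm, from 0 to 8.54. A call has 1 to 20 rows; each row is the pose to reach, as a shift and turn from the pose commanded when the call began, along the tool's axes at that moment; what a row does not reach only later rows make up. A row lasts 1/10 s, in which the tool goes at most 50 mm and 8.59 degrees, less where a joint would pass 70% of its speed; a pose out of reach is approached as far as the arm can. A call with a gripper value outside its range is refused whole. The fingers move at their own pace and stop on an object; FORCE is the grip in N (left out, the last holds). Time passes only in rows, so rows that repeat a pose let the fingers close. It gives the time, the measured TCP pose, the force, the opening and the grip force at its end, in the units of the state.
- ctrl.get_state(): the state, without advancing time (a new reading comes with each control period).
- ctrl.read_camera(name): name is "scene" or "side" or "wrist"; returns (picture, depth): 384x512x3 uint8, red, green, blue; 384x512 float32, m along the optical axis (not along the pixel's ray), 0 where there is no reading.
- ctrl.camera_info(name): a dict with "K" (3x3 intrinsics, pixels), "camera_from_world" (4x4, takes a point from world to camera coordinates); the wrist camera has in their place "T_tool_cam" (4x4, takes a point from camera to tool coordinates, whose origin is the TCP and whose axes are the flange's). Camera axes: x right, y down, z forward; pixel columns grow to the right and rows downward; lengths in m; the calibration is good to about 2 mm. A picture is of the moment at which its call begins: read the wrist's pose just before it. camera_info takes no time and is no camera call.
- ctrl.sign_off(): hands the job in; it is judged then, once.
The state is a dict: "time": time; "qpos": joint angles; "dq": joint speeds; "joint_efforts": joint torques, N m; "eef_pos": TCP position; "tcp_rot": TCP orientation; "contact_force": force on the tool from outside, world axes, zero at the start; "wrist_torque": the same for the moment, N m; "opening": opening from 0.0 (shut) to 1.0 (fully open); "finger_force": force on a finger pad.
Only numpy, scipy, OpenCV 4.12 (cv2) and the standard library are available. Lean on these libraries where they do the work, as an engineer would, in place of code of your own. Each camera call takes 0.05 s, during which the arm holds its last target. There are 200 camera calls.

## Task

Turn the small index table's wheel clockwise by its upright handle until the pointer on the far rim comes up to the black line on the mark post, then press the locking plunger fully home in the middle one of the wheel's three slots. The pointer has slipped: that slot comes under the plunger only half a centimetre to three centimetres of pointer travel past the line, so find it by feel; if the plunger stops early, ease the wheel on a little and try again, never bearing on the plunger with more than about two and a half kilos or forcing the wheel against it. Leave the things standing around alone.

Things in the scene. Friction and masses are not known exactly. Their poses are not given: they have to be found in the camera images.
- index_base: grey cast base, 170 x 130 x 34 mm, fixed. Origin on the wheel's axis at bench level; z up, x points from the axis to the mark post (roughly away from the robot, yaw varies). Block from x = -75 to +95, y = -65 to +65 mm. A bracket (column, then an arm 26 mm wide, top 80 mm above the bench) at its near left carries the plunger over the wheel
- wheel: flat steel wheel, 124 mm across, 10 thick, top 54 mm above the bench (hub to 61); origin on its vertical axis at its underside, its x and y mean nothing. Stiff (0.25 N m, some 6 N at the handle), stays where left. Three radial slots, 9 mm wide along the travel, pass under the plunger 48 mm from the axis, 49 degrees (41 mm) apart; only the middle one is right
- handle_top (a point): centre of the top of the black upright crank handle on the wheel: 18 mm thick, 44 mm tall, top 100 mm above the bench, 45 mm from the axis; it spins freely about its own axis, so the fingers need not turn as the wheel turns
- pointer_tip (a point): tip of the dark pointer on the wheel's rim, 77 mm from the axis, 49 mm above the bench; turns with the wheel. Starts 50 to 95 degrees short of the mark. It sits on a ring that has slipped, differently each time: the right slot is under the plunger when the tip has gone 6 to 28 mm (0.08 to 0.36 rad) clockwise past the mark
- mark (a point): the black line on the inner face of the aluminium mark post on the far side of the base (7 x 22 mm, top 67 mm above the bench), 81 mm from the axis
- plunger: locking plunger: steel button 26 mm across, 10 thick, on a 7 mm round-nosed rod, 48 mm from the axis. Origin at the centre of the button's top: 112 mm above the bench when up, 94 fully home (straight down, cushioned end). 4 N friction, stays where left. Meets the wheel at 106 mm if no slot is beneath; if a slot is within 2 mm, 12 to 15 N draws the wheel into line and it goes in
- solder_spool: bystander: spool of solder wire, 73 x 65 mm, 51 mm tall, origin at the centre of its underside
- flux_bottle: bystander: small cream bottle with a needle cap, 37 mm across, 136 mm tall, origin at the centre of its underside
- calculator: bystander: flat desk calculator with grey keys, 118 x 72 mm, 15 mm tall, origin at the centre of its underside

How it is judged:
On the way:
1. the pointer tip has been brought within 32 mm of the mark while the plunger is still up (horizontal distance between pointer_tip and mark below 0.032 m and height (world z) of plunger above 0.104 m), for 0.2 s.
At the end, for the whole second after the job is handed in: the plunger's top is lower than 96.5 mm above the bench (fully home in the slot), the pointer tip is within 32 mm of the mark, and the wheel is at rest (height (world z) of plunger below 0.0965 m and horizontal distance between pointer_tip and mark below 0.032 m and angular speed of wheel below 0.05 rad/s); the robot touches nothing.
It fails at once if the plunger is pressed with more than 25 N (contact force between any of the fingers, the arm and plunger above 25 N).
It fails at once if the wheel is forced against the plunger with more than 40 N (contact force between plunger and wheel above 40 N).
It fails at once if a bystander is moved by more than 30 mm (distance of any of solder_spool, flux_bottle, calculator from where it was at the start of the episode above 0.03 m).
It also fails if it takes over 72 s, if anything falls off the work surface, if the arm or the gripper's body presses on something with over 40 N, if the wrist force passes 120 N, or if a joint passes its speed limit or range.

## Working session

There is one attempt and no reset: what is moved stays moved. The work goes in short steps, Python scripts to look and compute and a shell command to move; the robot and the scene stay as the last step left them, time stands still between calls to the robot, and variables do not carry over. Pictures are saved under pics/ and viewed, at most 10 in all, crops included, and the job is handed in when it is done.

```bash
mkdir -p pics; ls
python3 - <<'E'
from plant import ctrl
import cv2,numpy as np
s=ctrl.get_state(); print({k:np.round(v,3) for k,v in s.items()}, ctrl.tcp_to_grasp)
for n in("scene","side"):
    p,d=ctrl.read_camera(n); cv2.imwrite(f"pics/{n}0.png",p[...,::-1]); np.savez(f"{n}0.npz",p=p,d=d)
    i=ctrl.camera_info(n); print(n,np.round(i["K"],1).tolist(),np.round(i["camera_from_world"],3).tolist())
print(ctrl.camera_info("wrist"))
E
```

```text
pics
{'time': np.float64(0.0), 'qpos': array([-1.297,  0.287,  1.578, -0.   ,  1.279, -0.15 ]), 'dq': array([ 0.002,  0.003,  0.002,  0.   ,  0.   , -0.001]), 'joint_efforts': array([ 0.0000e+00, -4.0598e+01, -2.9263e+01, -0.0000e+00,  6.0000e-03,
       -0.0000e+00]), 'eef_pos': array([ 0.277, -0.615,  0.23 ]), 'tcp_rot': array([ 0.978,  0.21 , -0.   , -0.001]), 'contact_force': array([-1.057, -0.874, -0.004]), 'wrist_torque': array([0.011, 0.024, 0.022]), 'finger_force': np.float64(0.0), 'opening': np.float64(0.999)} 0.0187
scene [[456.3, 0.0, 250.6], [0.0, 456.3, 193.2], [0.0, 0.0, 1.0]] [[-0.833, -0.553, -0.025, 0.506], [-0.311, 0.506, -0.805, 0.239], [0.457, -0.662, -0.593, 0.922], [0.0, 0.0, 0.0, 1.0]]
side [[480.1, 0.0, 248.3], [0.0, 480.1, 184.7], [0.0, 0.0, 1.0]] [[-0.914, -0.406, 0.016, 0.543], [-0.246, 0.52, -0.818, 0.202], [0.324, -0.751, -0.575, 0.933], [0.0, 0.0, 0.0, 1.0]]
{'K': array([[264.80717842,   0.        , 257.55681085],
       [  0.        , 264.80717842, 192.36191131],
       [  0.        ,   0.        ,   1.        ]]), 'T_tool_cam': array([[ 1.56175445e-03, -9.47750293e-01, -3.19009314e-01,
         8.28133801e-02],
       [ 9.99998641e-01,  1.31197254e-03,  9.97870452e-04,
         7.72386195e-04],
       [-5.27200553e-04, -3.19010439e-01,  9.47751055e-01,
        -1.42214357e-01],
       [ 0.00000000e+00,  0.00000000e+00,  0.00000000e+00,
         1.00000000e+00]])}
```

View pics/scene0.png

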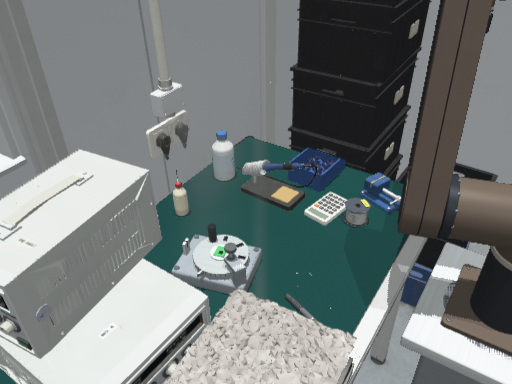

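View pics/side0.png

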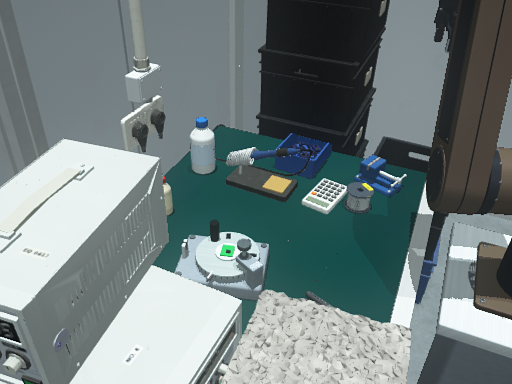

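Scene view: base around (218,262), black handle top near (212,226), plunger button (231,246), mark post (186,243). Side view: handle (214,223), plunger (245,244), post (185,247). The flux bottle is left of and beyond the base. I'll enlarge both and localise by depth.

```bash
cat > h.py <<'E'
import numpy as np,cv2
from plant import ctrl
def ray(n,u,v,pose=None):
    i=ctrl.camera_info(n);K=np.array(i["K"]);d=np.linalg.inv(K)@[u,v,1]
    if n=="wrist":
        from scipy.spatial.transform import Rotation as R
        s=pose or ctrl.get_state();T=np.eye(4);T[:3,:3]=R.from_quat(s["tcp_rot"]).as_matrix();T[:3,3]=s["eef_pos"];W=T@np.array(i["T_tool_cam"])
    else: W=np.linalg.inv(np.array(i["camera_from_world"]))
    return W[:3,3],W[:3,:3]@d
def onz(n,u,v,z,pose=None):
    o,d=ray(n,u,v,pose);return o+d*(z-o[2])/d[2]
E
python3 - <<'E'
from h import *
a=np.load("scene0.npz");b=np.load("side0.npz")
A=cv2.resize(a['p'][215:300,160:275],None,fx=5,fy=5,interpolation=cv2.INTER_CUBIC)[:,:,::-1]
B=cv2.resize(b['p'][212:305,170:285],None,fx=5,fy=5,interpolation=cv2.INTER_CUBIC)[:,:,::-1]
cv2.imwrite("pics/cs.png",A);cv2.imwrite("pics/cb.png",B)
for n,u,v,z in(("scene",212,226,.1),("side",214,222,.1),("scene",231,246,.112),("side",245,244,.112),("scene",186,240,.067),("side",186,242,.067)):
    print(n,u,v,onz(n,u,v,z).round(3))
E
```

```text
scene 212 226 [0.582 0.187 0.1  ]
side 214 222 [0.587 0.184 0.1  ]
scene 231 246 [0.501 0.227 0.112]
side 245 244 [0.501 0.228 0.112]
scene 186 240 [0.628 0.227 0.067]
side 186 242 [0.627 0.226 0.067]
```

View pics/cs.png

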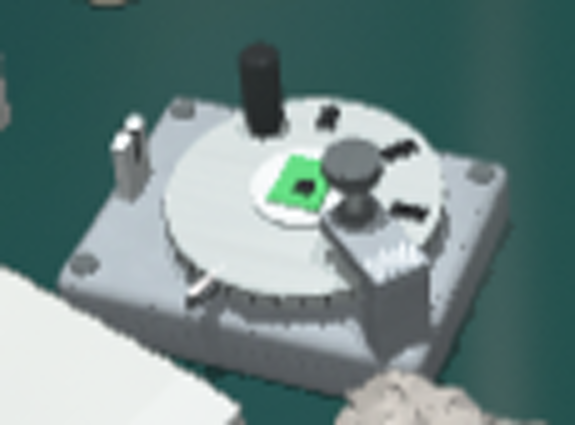

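View pics/cb.png

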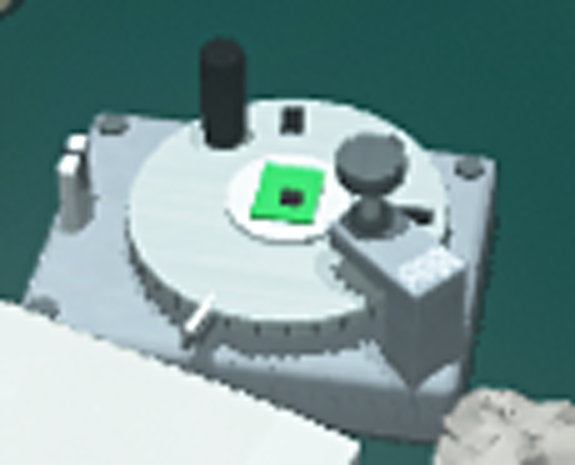

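Crops: scene crop shows post at (128,150), handle top (260,52), button (352,155), hub centre (303,187), pointer at (200,290), slots at (328,117), (400,150), (410,210). Side crop: post (75,170), handle top (222,47), button (370,150), hub (291,197), pointer (200,315), slots (292,120), (415,215), middle one hidden behind the button.

Run:
```python
from h import *
S=lambda u,v,z:onz("scene",160+u/5-.4,215+v/5-.4,z)
B=lambda u,v,z:onz("side",170+u/5-.4,212+v/5-.4,z)
for n,f,L in(("scene",S,dict(handle=(260,52,.1),btn=(352,155,.112),hub=(303,187,.061),tip=(191,297,.049),s1=(328,117,.054),s2=(400,150,.054),s3=(410,210,.054),postL=(123,135,.067),postR=(133,118,.067))),
 ("side",B,dict(handle=(222,47,.1),btn=(370,150,.112),hub=(291,197,.061),tip=(188,335,.049),s1=(292,120,.054),s3=(415,215,.054),postL=(70,160,.067),postR=(77,142,.067)))):
    c=f(*L['hub'])
    for k,v in L.items():
        p=f(*v);d=p-c;print(n,k,p.round(4),"r",np.hypot(*d[:2]).round(4),"ang",np.degrees(np.arctan2(d[1],d[0])).round(1))
a=np.load("scene0.npz")["d"]
for u,v in((180,212),(181,185),(178,300),(200,320),(150,290),(110,170),(155,230),(245,320)):
    o,d=ray("scene",u,v);print(u,v,(o+d*a[v,u]).round(3))
```

```text
scene handle [0.5852 0.1848 0.1   ] r 0.0491 ang -33.8
scene btn [0.5039 0.2273 0.112 ] r 0.0433 ang 159.3
scene hub [0.5444 0.2121 0.061 ] r 0.0 ang 0.0
scene tip [0.5529 0.2809 0.049 ] r 0.0693 ang 83.0
scene s1 [0.5669 0.1635 0.054 ] r 0.0535 ang -65.2
scene s2 [0.5265 0.1642 0.054 ] r 0.0511 ang -110.5
scene s3 [0.5011 0.1932 0.054 ] r 0.0472 ang -156.5
scene postL [0.6283 0.2328 0.067 ] r 0.0864 ang 13.9
scene postR [0.6318 0.2218 0.067 ] r 0.0879 ang 6.3
side handle [0.5883 0.1814 0.1   ] r 0.0505 ang -32.5
side btn [0.5064 0.2234 0.112 ] r 0.0421 ang 159.3
side hub [0.5458 0.2086 0.061 ] r 0.0 ang 0.0
side tip [0.5535 0.2785 0.049 ] r 0.0704 ang 83.7
side s1 [0.5684 0.1613 0.054 ] r 0.0525 ang -64.4
side s3 [0.5016 0.1908 0.054 ] r 0.0476 ang -158.1
side postL [0.629  0.2316 0.067 ] r 0.0864 ang 15.5
side postR [0.6318 0.2215 0.067 ] r 0.087 ang 8.5
180 212 [0.753 0.111 0.016]
181 185 [0.756 0.091 0.088]
178 300 [0.477 0.414 0.147]
200 320 [0.446 0.4   0.1  ]
150 290 [0.531 0.425 0.15 ]
110 170 [0.66  0.354 0.315]
155 230 [0.6   0.331 0.186]
245 320 [0.377 0.36  0.103]
```

The slots are 46–48° apart, and the middle one is about 90° counter-clockwise of the plunger. Pointer to mark is about 72°, so the slot is roughly 0.3 rad past the mark, which agrees with the brief. Next I move above the handle, turning the tool for clearance.

```bash
python3 -m inch '[{"slide":[61,-60.3,0],"turn":0.75,"grip":4.5},{"slide":[61,-60.3,0],"turn":0.75,"grip":4.5},{"slide":[61,-60.3,0],"turn":0.75,"grip":4.5},{"slide":[61,-60.3,0],"turn":0.75,"grip":4.5},{"slide":[61,-60.3,0],"turn":0.75,"grip":4.5},{"slide":[61,-60.3,0],"turn":0.75,"grip":4.5},{"slide":[61,-60.3,0],"turn":0.75,"grip":4.5},{"slide":[61,-60.3,0],"turn":0.75,"grip":4.5},{"slide":[61,-60.3,0],"turn":0.75,"grip":4.5},{"slide":[61,-60.3,0],"turn":0.75,"grip":4.5},{"slide":[61,-60.3,0],"turn":0.75,"grip":4.5},{"slide":[61,-60.3,0],"turn":0.75,"grip":4.5},{"slide":[61,-60.3,0],"turn":0.75,"grip":4.5},{"slide":[61,-60.3,0],"turn":0.75,"grip":4.5},{"slide":[61,-60.3,0],"turn":0.75,"grip":4.5},{"slide":[61,-60.3,0],"turn":0.75,"grip":4.5},{"slide":[61,-60.3,0],"turn":0.75,"grip":4.5},{"slide":[61,-60.3,0],"turn":0.75,"grip":4.5},{"slide":[61,-60.3,0],"turn":0.75,"grip":4.5},{"slide":[61,-60.3,0],"turn":0.75,"grip":4.5}]' 30
python3 - <<'E'
from h import *
s=ctrl.get_state();print(s)
p,d=ctrl.read_camera("wrist");import pickle;pickle.dump((s,p,d),open("w1.pkl","wb"))
cv2.imwrite("pics/w1.png",p[...,::-1])
E
```

```text
time: 2.1
eef_pos: [0.5852, 0.1845, 0.2307]
tcp_rot: [0.987, -0.162, -0.001, 0.001]
contact_force: [0.2, -0.3, -0.8]
opening: 0.525
finger_force: 0.0
{'time': 2.1, 'qpos': array([ 1.40435707e-01,  1.54208693e-01,  1.73361492e+00, -6.32660509e-04,
        1.25524807e+00,  2.03783356e+00]), 'dq': array([-0.02272282, -0.01453023,  0.00983781,  0.00018467,  0.00109843,
        0.00126482]), 'joint_efforts': array([ 7.52128568e-01, -3.49060929e+01, -2.92505050e+01,  3.11172672e-02,
       -8.74762045e-03,  1.47839146e-03]), 'eef_pos': array([0.58516282, 0.18447409, 0.2306969 ]), 'tcp_rot': array([ 9.86711712e-01, -1.62478800e-01, -6.15742661e-04,  5.08056227e-04]), 'contact_force': array([ 0.22273959, -0.34825206, -0.76855398]), 'wrist_torque': array([-0.01330022,  0.03904826,  0.02216218]), 'finger_force': 0.0, 'opening': 0.525352323136547}
```

View pics/w1.png

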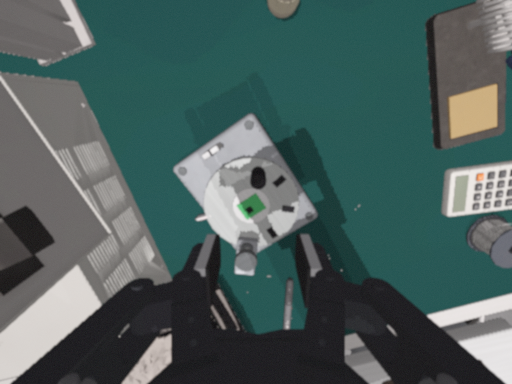

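Wrist view: hub (250,207), handle (259,177), slots (279,181), (289,208), (272,232), plunger button (246,240), pointer (203,217), post (212,152). Refining with slot centroids and a fit of the axis.

Run:
```python
from h import *
import pickle
from scipy.optimize import least_squares
s,p,d=pickle.load(open("w1.pkl","rb"))
g=p.max(2)
def blobs(img,roi,th,lo,hi):
    u0,v0,u1,v1=roi;m=(img[v0:v1,u0:u1]<th).astype(np.uint8)
    n,l,st,c=cv2.connectedComponentsWithStats(m)
    return [(c[i][0]+u0,c[i][1]+v0,st[i][4]) for i in range(1,n) if lo<st[i][4]<hi]
W=blobs(g,(225,150,310,245),75,8,400)
for u,v,a in W: print("w",round(u,1),round(v,1),a,onz("wrist",u,v,.054,s).round(4))
a=np.load("scene0.npz")["p"].max(2)
for u,v,ar in blobs(a,(205,220,252,262),75,4,200): print("s",round(u,1),round(v,1),ar,onz("scene",u,v,.054).round(4))
b=np.load("side0.npz")["p"].max(2)
for u,v,ar in blobs(b,(205,215,262,262),75,4,200): print("b",round(u,1),round(v,1),ar,onz("side",u,v,.054).round(4))
gr=(p[...,1].astype(int)-p[...,0]>70)&(p[...,1]>100);v,u=np.nonzero(gr[150:245,225:310]);print("green",u.mean()+225,v.mean()+150,onz("wrist",u.mean()+225,v.mean()+150,.061,s))
for n,(u,v,z) in dict(hub=(250,207,.061),handle=(258.5,172,.1),btn=(246,241,.112),tip=(197,218,.049),post=(212,152,.067)).items(): print(n,onz("wrist",u,v,z,s).round(4))
cv2.imwrite("pics/w1c.png",cv2.resize(p[130:270,180:330,::-1],None,fx=4,fy=4,interpolation=cv2.INTER_CUBIC))
```

```text
w 257.8 177.7 270 [0.5802 0.1853 0.054 ]
w 278.9 180.8 69 [0.568  0.1614 0.054 ]
w 249.2 209.4 28 [0.5433 0.2095 0.054 ]
w 287.4 208.1 43 [0.5292 0.1619 0.054 ]
w 294.9 236.1 346 [0.487  0.1639 0.054 ]
w 271.4 232.3 46 [0.5025 0.1922 0.054 ]
s 211.9 232.0 137 [0.6055 0.1631 0.054 ]
s 225.5 238.0 8 [0.5663 0.1631 0.054 ]
s 239.2 244.7 13 [0.5271 0.1649 0.054 ]
s 231.0 251.3 20 [0.5304 0.192  0.054 ]
s 220.5 251.7 6 [0.5492 0.2052 0.054 ]
s 230.9 257.6 16 [0.519  0.2082 0.054 ]
s 241.5 256.9 11 [0.5008 0.1942 0.054 ]
b 214.1 229.8 185 [0.6018 0.1572 0.054 ]
b 228.0 235.5 12 [0.5686 0.161  0.054 ]
b 243.4 248.8 26 [0.5243 0.1834 0.054 ]
b 227.7 251.6 7 [0.5486 0.2034 0.054 ]
b 243.6 255.9 23 [0.5158 0.2013 0.054 ]
b 253.2 254.9 9 [0.5002 0.191  0.054 ]
green 243.3050847457627 210.27118644067798 [0.54726149 0.2157918  0.061     ]
hub [0.5488 0.2063 0.061 ]
handle [0.598  0.1786 0.1   ]
btn [0.5308 0.2158 0.112 ]
tip [0.552  0.2802 0.049 ]
post [0.6298 0.2246 0.067 ]
```

View pics/w1c.png

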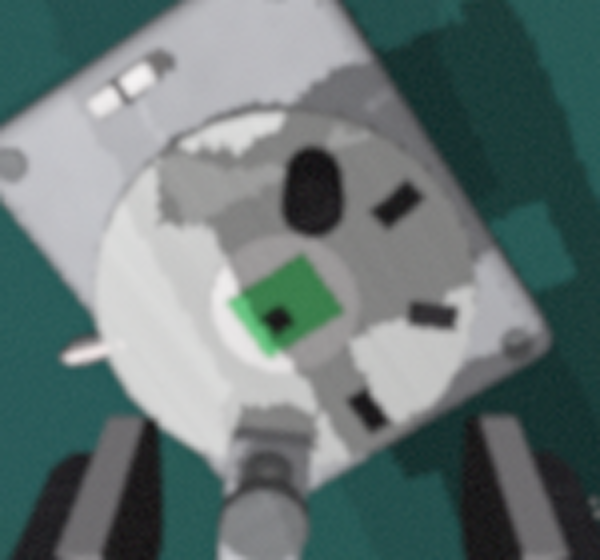

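```bash
python3 - <<'E'
from h import *
import pickle
s,p,d=pickle.load(open("w1.pkl","rb"));c=np.array([.5474,.2058])
for n,(u,v,z) in dict(handle=(258,182,.1),btn=(245.8,260.3,.112),tip=(195,218.5,.049),mark=(210.6,151.2,.067)).items():
    q=onz("wrist",u,v,z,s);e=q[:2]-c;print(n,q.round(4),np.hypot(*e).round(4),np.degrees(np.arctan2(e[1],e[0])).round(1))
E
python3 -m inch '[{"slide":[0.15,0.08,5],"turn":0,"grip":4.5},{"slide":[0.15,0.08,10],"turn":0,"grip":4.5},{"slide":[0.15,0.08,13],"turn":0,"grip":4.5},{"slide":[0.15,0.08,15],"turn":0,"grip":4.5},{"slide":[0.15,0.08,16],"turn":0,"grip":4.5},{"slide":[0.15,0.08,16],"turn":0,"grip":4.5}]' 25
```

```text
handle [0.5877 0.1826 0.1   ] 0.0465 -29.9
btn [0.5075 0.2243 0.112 ] 0.0439 155.1
tip [0.5522 0.2831 0.049 ] 0.0774 86.4
mark [0.6312 0.2258 0.067 ] 0.0862 13.4
time: 2.75
eef_pos: [0.5858, 0.1826, 0.0701]
tcp_rot: [0.987, -0.163, -0.001, 0.0]
contact_force: [0.1, 1.2, -0.6]
opening: 0.526
finger_force: 0.0
```

```bash
python3 -m inch '[{"slide":[0,0,0],"turn":0,"grip":1.5},{"slide":[0,0,0],"turn":0,"grip":1.5},{"slide":[0,0,0],"turn":0,"grip":1.5},{"slide":[0,0,0],"turn":0,"grip":1.5},{"slide":[0,0,0],"turn":0,"grip":1.5},{"slide":[0,0,0],"turn":0,"grip":1.5},{"slide":[0,0,0],"turn":0,"grip":1.5},{"slide":[0,0,0],"turn":0,"grip":1.5}]' 25
```

```text
time: 3.55
eef_pos: [0.5882, 0.1836, 0.0735]
tcp_rot: [0.987, -0.162, 0.002, 0.0]
contact_force: [-0.1, -2.3, 6.2]
opening: 0.201
finger_force: 25.0
```

Run:
```python
import numpy as np
x=np.array([.947,-.3206]);y=np.array([-.3206,-.947]);f=lambda a:4.5*np.array([np.cos(np.radians(a)),np.sin(np.radians(a))])
for t in range(5,101,5):
    d=f(-30-t)-f(-30);print(t,(d@x).round(2),(d@y).round(2))
```

```text
5 -0.09 0.38
10 -0.22 0.75
15 -0.38 1.11
20 -0.57 1.46
25 -0.79 1.78
30 -1.03 2.09
35 -1.3 2.37
40 -1.6 2.63
45 -1.92 2.86
50 -2.25 3.06
55 -2.6 3.24
60 -2.97 3.38
65 -3.35 3.49
70 -3.73 3.57
75 -4.12 3.61
80 -4.51 3.62
85 -4.91 3.59
90 -5.29 3.53
95 -5.67 3.44
100 -6.05 3.31
```

```bash
python3 -m inch '[{"slide":[-0.09,0.38,0],"turn":0,"grip":1.5},{"slide":[-0.22,0.75,0],"turn":0,"grip":1.5},{"slide":[-0.38,1.11,0],"turn":0,"grip":1.5},{"slide":[-0.57,1.46,0],"turn":0,"grip":1.5},{"slide":[-0.79,1.78,0],"turn":0,"grip":1.5},{"slide":[-1.03,2.09,0],"turn":0,"grip":1.5},{"slide":[-1.03,2.09,0],"turn":0,"grip":1.5}]' 30
```

```text
time: 4.25
eef_pos: [0.5736, 0.168, 0.0736]
tcp_rot: [0.987, -0.163, 0.005, -0.002]
contact_force: [4.6, -0.3, 3.5]
opening: 0.196
finger_force: 29.4
```

```bash
python3 -m inch '[{"slide":[-0.27,0.28,0],"turn":0,"grip":1.5},{"slide":[-0.57,0.54,0],"turn":0,"grip":1.5},{"slide":[-0.89,0.77,0],"turn":0,"grip":1.5},{"slide":[-1.22,0.97,0],"turn":0,"grip":1.5},{"slide":[-1.57,1.15,0],"turn":0,"grip":1.5},{"slide":[-1.94,1.29,0],"turn":0,"grip":1.5},{"slide":[-2.32,1.40,0],"turn":0,"grip":1.5},{"slide":[-2.70,1.48,0],"turn":0,"grip":1.5},{"slide":[-2.70,1.48,0],"turn":0,"grip":1.5}]' 30
python3 - <<'E'
from h import *
import pickle
s=ctrl.get_state();p,d=ctrl.read_camera("scene");q,_=ctrl.read_camera("side");w,_=ctrl.read_camera("wrist")
pickle.dump((s,p,q,w),open("m1.pkl","wb"))
A=cv2.resize(p[215:300,160:275,::-1],(575,425),interpolation=cv2.INTER_CUBIC)
cv2.imwrite("pics/m1.png",A)
E
```

```text
time: 5.15
eef_pos: [0.543, 0.1611, 0.0736]
tcp_rot: [0.987, -0.162, 0.004, 0.0]
contact_force: [3.8, -4.9, 3.6]
opening: 0.199
finger_force: 29.9
```

View pics/m1.png

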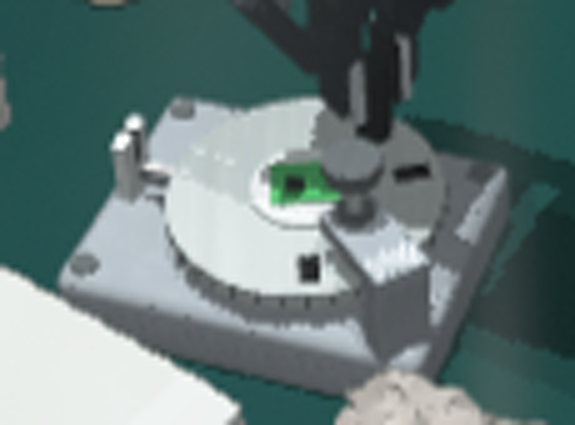

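The pointer is now just at the mark post (tip near crop (150,178)). One slot shows at crop (309,268), another at (411,172), and the middle one is hidden between them beneath the button.

Run:
```python
from h import *
for n,u,v,z in(("s3",309,268,.054),("s1",411,172,.054),("tip",145,180,.049)):
    q=onz("scene",160+u/5-.4,215+v/5-.4,z)
    for c in((.5474,.2065),(.549,.2055)):
        e=q[:2]-c;print(n,q.round(4),np.hypot(*e).round(4),np.degrees(np.arctan2(e[1],e[0])).round(1))
for c in((.5474,.2065),(.549,.2055)):
    for q in((.5039,.2273),(.5064,.2234),(.5075,.2243)):
        e=np.array(q)-c;print("btn",np.hypot(*e).round(4),np.degrees(np.arctan2(e[1],e[0])).round(1))
```

```text
s3 [0.5176 0.2446 0.054 ] 0.0483 128.0
s3 [0.5176 0.2446 0.054 ] 0.0501 128.8
s1 [0.5142 0.1733 0.054 ] 0.0469 -135.0
s1 [0.5142 0.1733 0.054 ] 0.0474 -137.2
tip [0.6152 0.2363 0.049 ] 0.074 23.7
tip [0.6152 0.2363 0.049 ] 0.073 25.0
btn 0.0482 154.4
btn 0.0443 157.6
btn 0.0437 156.0
btn 0.0501 154.2
btn 0.0462 157.2
btn 0.0456 155.6
```

```bash
python3 -m inch '[{"slide":[-0.39,0.10,0],"turn":0,"grip":1.5},{"slide":[-0.78,0.15,0],"turn":0,"grip":1.5},{"slide":[-1.18,0.17,0],"turn":0,"grip":1.5},{"slide":[-1.53,0.16,0],"turn":0,"grip":1.5},{"slide":[-1.53,0.16,0],"turn":0,"grip":1.5},{"slide":[-1.53,0.16,0],"turn":0,"grip":1.5}]' 30
python3 -m inch '[{"slide":[0,0,0],"turn":0,"grip":3.2},{"slide":[0,0,0],"turn":0,"grip":3.2},{"slide":[0,0,0],"turn":0,"grip":3.2},{"slide":[0,0,-2],"turn":0,"grip":3.2},{"slide":[0,0,-6],"turn":0,"grip":3.2},{"slide":[0,0,-8],"turn":0,"grip":1.5},{"slide":[0,0,-8],"turn":0,"grip":0},{"slide":[0,0,-8],"turn":0,"grip":0}]' 30
python3 - <<'E'
from h import *
import pickle
s=ctrl.get_state();print(s['time'],s['eef_pos'])
p,d=ctrl.read_camera("scene");q,_=ctrl.read_camera("side");w,_=ctrl.read_camera("wrist")
pickle.dump((s,p,q,w),open("m2.pkl","wb"))
A=cv2.resize(p[215:300,160:275,::-1],(400,296),interpolation=cv2.INTER_CUBIC)
B=cv2.resize(q[212:305,170:285,::-1],(366,296),interpolation=cv2.INTER_CUBIC)
C=cv2.resize(w[120:300,160:400,::-1],(400,300),interpolation=cv2.INTER_CUBIC)
M=np.zeros((596,766,3),np.uint8);M[:296,:400]=A;M[:296,400:]=B;M[296:,:400]=C
cv2.imwrite("pics/m2.png",M)
E
```

```text
time: 5.9
eef_pos: [0.5282, 0.1657, 0.0736]
tcp_rot: [0.987, -0.162, 0.004, -0.001]
contact_force: [5.1, -1.1, 4.0]
opening: 0.197
finger_force: 30.0
time: 6.7
eef_pos: [0.5243, 0.1656, 0.1506]
tcp_rot: [0.987, -0.162, -0.001, 0.0]
contact_force: [0.2, 0.7, -0.5]
opening: 0.002
finger_force: 0.0
6.7 [0.52434593 0.16558508 0.15058956]
```

View pics/m2.png

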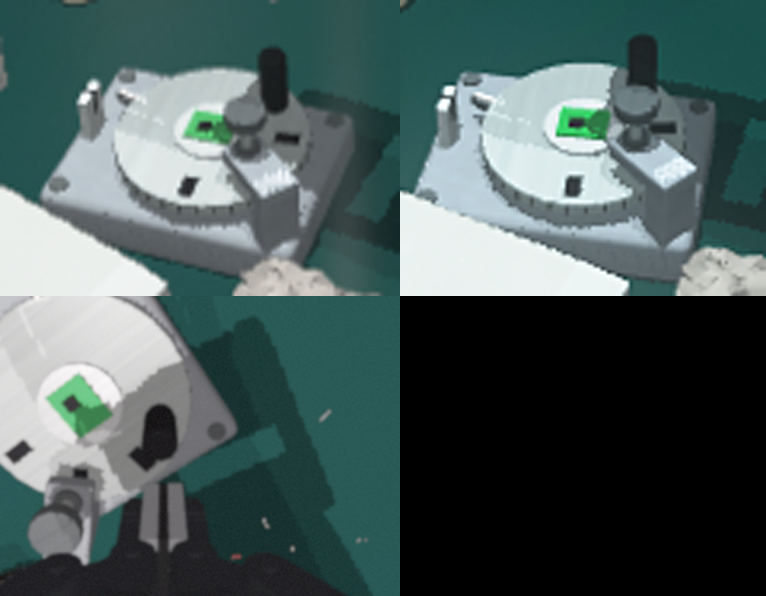

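After release, the pointer is past the post (scene panel tip near (122,97)). Outer slots show at (189,186)/(288,138) in scene and (574,186)/(663,127) in side. In the wrist panel the middle slot peeks out by the bracket arm end at (82,472).

Run:
```python
from h import *
import pickle
s,p,q,w=pickle.load(open("m2.pkl","rb"))
S=lambda u,v,z:onz("scene",160+(u+.5)/3.478-.5,215+(v+.5)/3.478-.5,z)
B=lambda u,v,z:onz("side",170+(u-400+.5)/3.183-.5,212+(v+.5)/3.183-.5,z)
W=lambda u,v,z:onz("wrist",160+(u+.5)/1.6667-.5,120+(v-296+.5)/1.6667-.5,z,s)
L=dict(S3=S(189,186,.054),S1=S(288,138,.054),B3=B(574,186,.054),B1=B(663,127,.054),W3=W(19,451,.054),W2=W(82,472,.054),W1=W(142,458,.054),Sb=S(244,112,.112),Bb=B(636,101,.112),Wb=W(53,532,.112),Sh=S(273,54,.1),Bh=B(642,43,.1))
for k,v in L.items():
    e=v[:2]-(.548,.206);print(k,v.round(4),np.hypot(*e).round(4),np.degrees(np.arctan2(e[1],e[0])).round(1)%360)
```

```text
S3 [0.5311 0.2528 0.054 ] 0.0497 109.9
S1 [0.5035 0.1864 0.054 ] 0.0486 203.8
B3 [0.5325 0.2506 0.054 ] 0.0472 109.2
B1 [0.5056 0.1833 0.054 ] 0.0481 208.2
W3 [0.5338 0.251  0.054 ] 0.0472 107.5
W2 [0.5094 0.2211 0.054 ] 0.0414 158.6
W1 [0.5066 0.1842 0.054 ] 0.0468 207.7
Sb [0.5021 0.2306 0.112 ] 0.0521 151.8
Bb [0.5041 0.2276 0.112 ] 0.049 153.8
Wb [0.5075 0.2259 0.112 ] 0.0451 153.8
Sh [0.5255 0.168  0.1   ] 0.0442 239.3
Bh [0.5276 0.1668 0.1   ] 0.0442 242.5
```

```bash
python3 -m inch '[{"slide":[-3.78,-5.15,0],"turn":0,"grip":0},{"slide":[-3.78,-5.15,0],"turn":0,"grip":0},{"slide":[-3.78,-5.15,0],"turn":0,"grip":0},{"slide":[-3.78,-5.15,2],"turn":0,"grip":0},{"slide":[-3.78,-5.15,3.2],"turn":0,"grip":0},{"slide":[-3.78,-5.15,3.5],"turn":0,"grip":0},{"slide":[-3.78,-5.15,3.7],"turn":0,"grip":0},{"slide":[-3.78,-5.15,3.9],"turn":0,"grip":0},{"slide":[-3.78,-5.15,4.1],"turn":0,"grip":0},{"slide":[-3.78,-5.15,4.3],"turn":0,"grip":0},{"slide":[-3.78,-5.15,4.5],"turn":0,"grip":0},{"slide":[-3.78,-5.15,4.5],"turn":0,"grip":0}]'
```

```text
time: 8.05
eef_pos: [0.5063, 0.2263, 0.1068]
tcp_rot: [0.987, -0.162, 0.001, 0.0]
contact_force: [0.5, -2.3, 3.6]
opening: -0.001
finger_force: 1.4
```

```bash
python3 -m inch '[{"slide":[0,0,0.1],"turn":0,"grip":0},{"slide":[0,0,0.2],"turn":0,"grip":0},{"slide":[0,0,0.3],"turn":0,"grip":0},{"slide":[0,0,0.4],"turn":0,"grip":0},{"slide":[0,0,0.4],"turn":0,"grip":0}]'
```

```text
time: 8.55
eef_pos: [0.5063, 0.2263, 0.1028]
tcp_rot: [0.987, -0.162, 0.001, 0.0]
contact_force: [1.9, -3.4, 4.6]
opening: -0.003
finger_force: 2.1
```

It's below 106 mm with only 4.6 N, so it's entering the slot. I'll keep pressing gently.

```bash
python3 -m inch '[{"slide":[0,0,0.15],"turn":0,"grip":0},{"slide":[0,0,0.3],"turn":0,"grip":0},{"slide":[0,0,0.45],"turn":0,"grip":0},{"slide":[0,0,0.6],"turn":0,"grip":0},{"slide":[0,0,0.7],"turn":0,"grip":0},{"slide":[0,0,0.8],"turn":0,"grip":0},{"slide":[0,0,0.8],"turn":0,"grip":0}]'
```

```text
time: 9.25
eef_pos: [0.5063, 0.2263, 0.095]
tcp_rot: [0.987, -0.162, 0.001, 0.0]
contact_force: [0.8, -3.4, 5.7]
opening: 0.001
finger_force: 3.0
```

```bash
python3 -m inch '[{"slide":[0,0,0.1],"turn":0,"grip":0},{"slide":[0,0,0.2],"turn":0,"grip":0},{"slide":[0,0,0.3],"turn":0,"grip":0},{"slide":[0,0,0.4],"turn":0,"grip":0},{"slide":[0,0,0.4],"turn":0,"grip":0},{"slide":[0,0,0.4],"turn":0,"grip":0}]'
```

```text
time: 9.85
eef_pos: [0.5064, 0.2263, 0.0939]
tcp_rot: [0.987, -0.162, 0.0, 0.001]
contact_force: [-6.3, -4.5, 19.4]
opening: -0.002
finger_force: 9.7
```

Now it's firmly on the end stop at 93.9 mm with 19 N. Retreating straight up and checking.

```bash
python3 -m inch '[{"slide":[0,0,-0.5],"turn":0,"grip":0},{"slide":[0,0,-2],"turn":0,"grip":0},{"slide":[0,0,-6],"turn":0,"grip":0},{"slide":[0,0,-10],"turn":0,"grip":0},{"slide":[0,8,-12],"turn":0,"grip":0},{"slide":[0,13,-12],"turn":0,"grip":0},{"slide":[0,13,-12],"turn":0,"grip":0},{"slide":[0,13,-12],"turn":0,"grip":0}]'
python3 - <<'E'
from h import *
p,d=ctrl.read_camera("scene");q,e=ctrl.read_camera("side")
A=cv2.resize(p[215:300,160:275,::-1],(400,296),interpolation=cv2.INTER_CUBIC)
B=cv2.resize(q[212:305,170:285,::-1],(366,296),interpolation=cv2.INTER_CUBIC)
cv2.imwrite("pics/m3.png",np.hstack([A,B]))
for n,D,u0,v0 in(("scene",d,231,246),("side",e,245,244)):
    for dv in(0,2,4,6):
        o,r=ray(n,u0,v0+dv);print(n,v0+dv,(o+r*D[v0+dv,u0]).round(4))
E
```

```text
time: 10.65
eef_pos: [0.4631, 0.1013, 0.2107]
tcp_rot: [0.986, -0.164, 0.0, -0.0]
contact_force: [-0.3, -0.0, -0.6]
opening: -0.003
finger_force: 0.0
scene 246 [0.5407 0.1774 0.0532]
scene 248 [0.5386 0.1807 0.0507]
scene 250 [0.508  0.2199 0.0916]
scene 252 [0.5051 0.224  0.0907]
side 244 [0.5254 0.1736 0.058 ]
side 246 [0.5062 0.2174 0.0964]
side 248 [0.5043 0.2215 0.0956]
side 250 [0.5019 0.2268 0.0962]
```

View pics/m3.png

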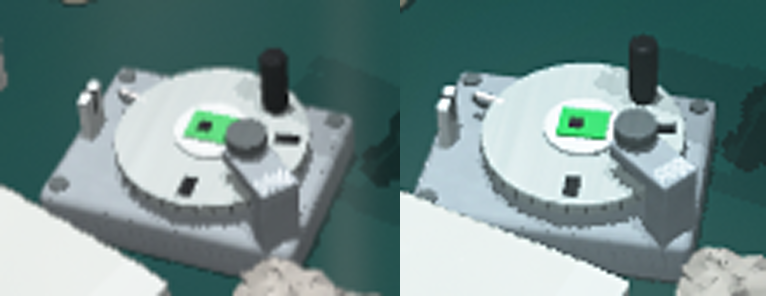

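The button is down (about 94 mm) at (246,138) in the scene panel, with an open slot on each side of it. The pointer is just past the post and the robot is clear.

```bash
python3 -c "
from plant import ctrl
print(ctrl.sign_off())"
```

```text
the job is handed in; nothing more can be done
None
```

I turned the wheel clockwise just past the mark, and the plunger is fully home in the middle slot (top at about 94 mm, highest press reading about 20 N); the arm is clear and the job is handed in, though no verdict came back.

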